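# Clear the light panel and present the notched pattern plate

## Task

In the toy carver's workshop, pick up the wooden scraper block and wipe the four loose wood chips off the light panel onto the bench with it (do not push them with bare fingers), then lay the scraper aside on the bench, clear of the panel. Next find the pattern plate with the small corner notch, which marks its frosted label end, lift it out of its stand by the clear part so that the frosted end stays uncovered, and present it: hold it well up (about 25 cm above the bench) over the light panel, tipped so that the frosted label face looks upward at a slant of about 45 degrees or flatter. Finish while still holding it there, and leave the plain-cornered plate and the glue pot as they are.

Things in the scene. Friction and masses are not known exactly. Their poses are not given: they have to be found in the camera images.
- panel_top (a point): Centre of the top face of the light panel, a flat slab fixed to the bench: 160 mm along its x, 200 mm along its y, 12 mm thick, top 12 mm above the bench (z up). Its x points roughly away from the robot. Light top, grey rim, no raised edges.
- scraper_mid (a point): Centre (26 mm above its underside) of the loose dark wooden scraper block, about 160 g, on the bench to the robot's right. Foot 34 mm (x) by 130 mm (y), 22 mm high, flat underside; on its middle a grip rib 22 mm thick (x), 80 mm long (y), from 22 to 52 mm above the underside. z up.
- chip1_mid (a point): Centre of a loose wood chip, 18 x 13 x 7 mm (x, y, z; 10 g), lying flat on the light panel at the start, within 45 mm of the panel centre in y and 55 mm in x, at least 40 mm of free panel between all chips and the edge nearest the robot.
- chip2_mid (a point): Centre of a loose wood chip, 18 x 13 x 7 mm (x, y, z; 10 g), lying flat on the light panel at the start, within 45 mm of the panel centre in y and 55 mm in x, at least 40 mm of free panel between all chips and the edge nearest the robot.
- chip3_mid (a point): Centre of a loose wood chip, 18 x 13 x 7 mm (x, y, z; 10 g), lying flat on the light panel at the start, within 45 mm of the panel centre in y and 55 mm in x, at least 40 mm of free panel between all chips and the edge nearest the robot.
- chip4_mid (a point): Centre of a loose wood chip, 18 x 13 x 7 mm (x, y, z; 10 g), lying flat on the light panel at the start, within 45 mm of the panel centre in y and 55 mm in x, at least 40 mm of free panel between all chips and the edge nearest the robot.
- plate_mid (a point): Centre of the loose notched plate, milky acrylic, 60 g, 130 mm long (x), 8 thick (y), 50 high (z). Stands on its long edge in a stand, z up, underside 8 mm and centre 33 mm above the bench, any heading. A 15 mm square notch in its upper +x corner marks the frosted end (x 30 to 65 mm); its +y face is the label face (facing the label, notch on top, the notch is at the left). Clear part: x -65 to 30 mm.
- frosted_end (a point): Middle of the whitish frosted label patch, on the +y face of the notched plate, 47.5 mm from the plate's centre along its +x; axes as the plate.
- stand: Wooden stand fixed to the bench that holds the notched plate: 80 mm along x (the plate's length), 50 mm across (y), 22 mm high, with a 10.5 mm wide slot along x from the top down to 8 mm above the bench. Origin at the centre of its underside.
- spare_plate_mid (a point): Centre of the plain plate: same size and material as the notched one but with four full corners and no frosting, standing the same way in a like stand. Which of the two places is whose varies. Leave it alone.
- glue_pot: Round loose glue pot, 48 mm across, 60 mm high, beyond the scraper on the right; origin at the centre of its underside. Leave it alone.
Not all that is in view belongs to the job. Leave any yellow look-alike of the part that bears plate_mid alone. Several things look just like the part that bears scraper_mid: the one meant starts farthest from the robot's base.

How it is judged:
By the outcome, as a careful person would: the job done as asked, in the order asked, and still so for the second after the job is handed in, while the arm keeps its last pose, push and grip.
It also fails if it takes over 61 s, if anything falls off the work surface, if the arm or the gripper's body presses on something with over 40 N, if the wrist force passes 120 N, or if a joint passes its speed limit or range.

## Robot

A 6-joint arm with a two-finger parallel gripper is mounted at the origin on the work surface. World frame = base frame: x ahead of the robot, y to its left, z up, the work surface at z = 0. Lengths are in m, angles in rad, forces in N, time in s.
With the tool pointing down it reaches from about 0.35 to 0.775 m from the base axis. Payload 7.3 kg.
Tool frame: the origin (TCP) lies at the very end of the fingers, on their centre line; the grasp point (between the pads) lies 19 mm behind it (robot.pinch_z is the distance from the TCP to the grasp point, in m); z points along the fingers, y is the line along which they close (so a half turn about z gives the same grasp; the last joint's range is limited). The gripper opens to 92 mm and grips with 3 to 60 N. Pads are 19 mm wide; open, the fingers measure 130 mm over their backs; the gripper's body (75 mm by 190 mm) begins 47 mm behind the grasp point.
Start: joints at [1.141, 0.342, 1.524, -0, 1.275, -0.146], TCP at [0.147, 0.504, 0.227] pointing down, gripper open.
Joint ranges: [-2.53, 2.53], [-0.77, 2.02], [0.04, 2.7], [-1, 4.14], [0.28, 2.66], [-3.11, 3.11]. Speed limits (rad/s): [2.57, 2.57, 3.14, 3.14, 3.14, 3.14].

## Interface

Orientations are given as [roll, pitch, yaw] about the fixed x, y, z axes, in that order (R = Rz(yaw) Ry(pitch) Rx(roll)).
In Python, from cell import robot gives the robot as it stands.
- The arm moves only by the tool move_arm, never from a script. Its argument "motion" is a list of rows, each a list of 6 numbers: the shift along the tool's x, y, z in units of 0.1 m (1.0 is 0.1 m), then the turn, a rotation vector about the tool's x, y, z in units of pi rad (1.0 is pi rad). In form: [[dx, dy, dz, rx, ry, rz], ...]. A call has 1 to 12 rows; each row is the pose to reach, as a shift and turn from the pose commanded when the call began, along the tool's axes at that moment, turning the shorter way round; what a row does not reach only later rows make up. A row lasts 1/8 s, in which the tool goes at most 62.5 mm and 10.7 degrees, less where a joint would pass 70% of its speed; a pose out of reach is approached as far as the arm can. A call with a number of a shift or a turn outside -1 to 1 is refused whole. A call with a gripper value outside its range is refused whole. "fingers" is the opening, from -1 (shut) to 1 (fully open), set as the call begins (left out, the last holds). The fingers move at their own pace and stop on an object; "newtons" is the grip in N (left out, the last holds). Time passes only in rows, so rows that repeat a pose let the fingers close. It gives the time, the measured TCP pose, the force, the opening and the grip force at its end, in the units of the state.
- robot.observe(): the state, without advancing time (a new reading comes with each control period).
- robot.read_camera(name): name is "scene" or "top" or "wrist"; returns a dict with "image" (384x512x3 uint8, red, green, blue), "range_z" (384x512 float32, m along the optical axis (not along the pixel's ray), 0 where there is no reading), "vfov" (degrees; the focal length in pixels is half the picture's height over the tangent of half this angle, whatever the lens; pixels are square), "cx", "cy" (the principal point, pixels), "extrinsics" (4x4, takes a point from camera to world coordinates); the wrist camera has in their place "hand_eye" (4x4, takes a point from camera to tool coordinates, whose origin is the TCP and whose axes are the flange's). Camera axes: x right, y up, looking along -z (the intrinsics and any distortion apply to the point x, -y, -z); pixel columns grow to the right and rows downward; lengths in m; the calibration is good to about 2 mm. A picture is of the moment at which its call begins: read the wrist's pose just before it.
- robot.hand_in(): hands the job in; it is judged then, once.
The state is a dict: "time": time; "qpos": joint angles; "qvel": joint speeds; "joint_efforts": joint torques, N m; "tool_pos": TCP position; "tool_rot": TCP orientation; "contact_force": force on the tool from outside, world axes, zero at the start; "torque": the same for the moment, N m; "opening": finger opening in m; "grip_force": force on a finger pad.
Only numpy, scipy, OpenCV 4.12 (cv2) and the standard library are available. Lean on these libraries where they do the work, as an engineer would, in place of code of your own. Each camera call takes 0.05 s, during which the arm holds its last target. There are 200 camera calls.

## Working session

There is one attempt and no reset: what is moved stays moved. The work goes in short steps, Python scripts to look and compute and a tool call to move; the robot and the scene stay as the last step left them, time stands still between calls to the robot, and variables do not carry over. Pictures are saved under pics/ and viewed, at most 10 in all, crops included, and the job is handed in when it is done.

Besides the shell and the picture viewer there is one more tool, called after ">>>" as a command line: name --pt "numbers of a row" for each row, then --argument value for the rest. move_arm: Moves the arm, as the interface text tells. Shifts and turns lie within -1 to 1; 1 stands for 0.1 m of shift or pi rad of turn. Its arguments: {"type":"object","properties":{"motion":{"type":"array"},"fingers":{"type":"number"},"newtons":{"type":"number"}},"required":["motion"]}

```bash
mkdir -p pics; ls
cat > h.py <<'E'
import numpy as np, cv2, pickle
from cell import robot
from scipy.spatial.transform import Rotation as R
def grab(n):
    s=robot.observe(); c=robot.read_camera(n); c['s']=s
    c['image']=np.asarray(c['image']); pickle.dump(c,open(f'{n}.pkl','wb')); return c
def save(c,f,crop=None,k=1):
    im=c['image'][:,:,::-1]
    if crop: im=im[crop[1]:crop[3],crop[0]:crop[2]]
    cv2.imwrite('pics/'+f,cv2.resize(im,None,fx=k,fy=k,interpolation=cv2.INTER_CUBIC))
def cloud(c):
    h,w=c['range_z'].shape; f=h/2/np.tan(np.radians(c['vfov'])/2)
    z=c['range_z']; u,v=np.meshgrid(np.arange(w),np.arange(h))
    K=np.array([[f,0,c['cx']],[0,f,c['cy']],[0,0,1.]])
    d=c.get('distortion'); 
    p=np.stack([(u-c['cx'])/f*z,-(v-c['cy'])/f*z,-z],-1)
    if 'extrinsics' in c: T=np.array(c['extrinsics'])
    else:
        T=np.eye(4);T[:3,:3]=R.from_euler('xyz',c['s']['tool_rot']).as_matrix();T[:3,3]=c['s']['tool_pos'];T=T@np.array(c['hand_eye'])
    P=p@T[:3,:3].T+T[:3,3]; P[z==0]=np.nan; return P
E
python3 - <<'E'
from h import *
for n in ['top','scene']:
    c=grab(n); save(c,n+'0.png',k=1.5); print({k:v for k,v in c.items() if k not in('image','range_z','s')})
print(c['s'])
E
```

```text
pics
{'vfov': 42.89787482727675, 'cx': 256.6139190648951, 'cy': 193.5562198643709, 'extrinsics': array([[ 0.07371175,  0.97349736, -0.21649357,  0.1984587 ],
       [-0.99726341,  0.07318926, -0.01044131,  0.0150758 ],
       [ 0.00568042,  0.21667077,  0.97622821,  1.34772322],
       [ 0.        ,  0.        ,  0.        ,  1.        ]])}
{'vfov': 48.29239782157221, 'cx': 253.98147491865552, 'cy': 189.8758429219299, 'extrinsics': array([[ 0.83444447, -0.35520694,  0.42134363,  0.89521977],
       [ 0.55083053,  0.51403663, -0.65753485, -0.62786583],
       [ 0.01697489,  0.78076525,  0.62459385,  0.63103961],
       [ 0.        ,  0.        ,  0.        ,  1.        ]])}
{'time': 0.05, 'qpos': array([ 1.14103814e+00,  3.42699819e-01,  1.52500070e+00, -3.49334194e-06,
        1.27538811e+00, -1.46003617e-01]), 'qvel': array([-0.00065278, -0.00083703,  0.00085462, -0.00118643, -0.00037545,
       -0.00038583]), 'joint_efforts': array([ 1.91655708e-03, -4.32415688e+01, -2.45001447e+01,  7.19158840e-02,
        5.22079621e-02, -7.08202538e-05]), 'tool_pos': array([0.14679444, 0.50364659, 0.22606254]), 'tool_rot': array([-3.14011211e+00, -2.14337011e-04,  2.85783895e+00]), 'contact_force': array([ 0.18397443,  0.89525386, -0.26733393]), 'torque': array([-0.00780411, -0.02015638,  0.00700597]), 'grip_force': 0.0, 'opening': 0.09208237473764135}
```

View pics/top0.png

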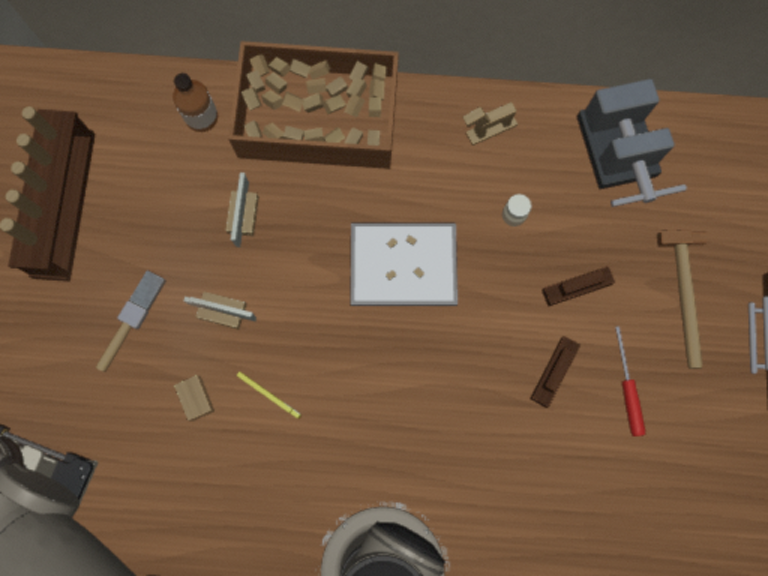

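View pics/scene0.png

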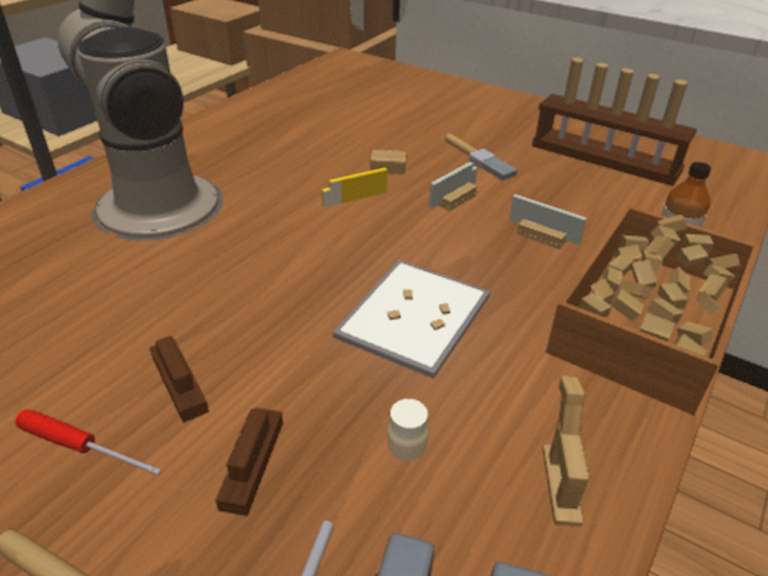

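Top picture (enlarged pixels): scrapers are at (578,286) and (555,371). The one at (578,286) is farthest from the base, so it is the one meant. The plates are at (239,208) and (219,307), the yellow look-alike is at (268,395), the panel at (404,264) with four chips, and the pot at (517,208). Next I measure these and enlarge the plates and scrapers.

Run:
```python
from h import *
t=pickle.load(open('top.pkl','rb')); s=pickle.load(open('scene.pkl','rb'))
P=cloud(t); im=t['image'].astype(int)
def box(m,name):
    u,v=np.where(m)[::-1]
    q=P[m][:,:2]; 
    r=cv2.minAreaRect((q*1000).astype(np.float32)); b=cv2.boxPoints(r)
    e=[b[1]-b[0],b[2]-b[1]]; l=max(e,key=np.linalg.norm)
    print(name,len(q),'c',np.round(r[0],1),'size',np.round(r[1],1),'long dir deg',round(np.degrees(np.arctan2(l[1],l[0])),1),'mean',np.round(q.mean(0)*1000,1),'z',np.round(np.nanpercentile(P[m][:,2],[5,50,95])*1000,1))
def win(x0,y0,x1,y1):
    m=np.zeros(P.shape[:2],bool); m[int(y0/1.5):int(y1/1.5),int(x0/1.5):int(x1/1.5)]=1; return m
Z=P[...,2]
print('bench z',np.nanmedian(Z[win(400,330,500,400)]))
bri=im.sum(2)
w=win(340,212,470,315); box(w&(bri>330)&(Z<.03),'panel?'); 
panel=w&(bri>480); box(panel,'paneltop')
chip=win(362,232,442,295)&(im[...,0]-im[...,2]>25)
n,l,st,ce=cv2.connectedComponentsWithStats(chip.astype(np.uint8))
for i in range(1,n):
    if st[i,4]>4: print('chip',st[i,4],np.round(P[l==i].mean(0)*1000,1))
for nm,a in [('scrFar',(535,258,625,312)),('scrNear',(520,328,590,415))]:
    w=win(*a); box(w&(Z>.012),nm); box(w&(Z>.04),nm+' rib')
for nm,a in [('plA',(215,165,265,250)),('plB',(178,285,262,335))]:
    w=win(*a); box(w&(Z>.035),nm); box(w&(Z>.012)&(Z<.03),nm+' stand')
box(win(495,185,540,230)&(Z>.04),'pot')
a=s['image'][105:170,275:400,::-1]; b=s['image'][215:350,90:200,::-1]
A=cv2.resize(a,(780,405),interpolation=cv2.INTER_CUBIC)
tt=cv2.resize(t['image'][110:225,115:180,::-1],(220,390)); 
tb=cv2.resize(t['image'][165:275,340:430,::-1],(320,390))
cv2.imwrite('pics/plates.png',A); 
c=grab('wrist'); save(c,'w0.png')
```

```text
bench z 0.001031397406314305
panel? 3773 c [550.1  -1. ] size [158.1 197. ] long dir deg -85.3 mean [549.   -0.6] z [ 8.8 13.4 18.5]
paneltop 3154 c [548.1   0.8] size [144.6 179.3] long dir deg -83.7 mean [nan nan] z [ 8.8 13.4 17.8]
chip 22 [594.3 -11.6  20.3]
chip 22 [586.7  23.4  20.1]
chip 23 [532.2 -30.3  19.6]
chip 22 [524.2  21.1  20.4]
scrFar 583 c [ 530.3 -329.1] size [ 35.  131.5] long dir deg -66.7 mean [ 526.  -324.1] z [18.4 27.6 56. ]
scrFar rib 248 c [ 530.1 -328.2] size [23.1 81.4] long dir deg -67.4 mean [ 529.1 -327.5] z [48.  52.6 57.3]
scrNear 635 c [ 367.4 -289.7] size [ 35.4 131.2] long dir deg -25.0 mean [ 365.  -285.7] z [18.  26.7 55.7]
scrNear rib 264 c [ 367.  -289.1] size [22.4 79.6] long dir deg -25.4 mean [ 366.7 -288.2] z [46.2 52.8 57.1]
plA 223 c [624.2 313.6] size [ 10.7 129.5] long dir deg -0.9 mean [621.7 311.9] z [38.6 56.2 61.8]
plA stand 379 c [622.6 313. ] size [ 51.5 128.8] long dir deg -0.8 mean [623.4 309.5] z [16.2 22.4 27.7]
plB 191 c [434.3 327.7] size [129.3   9.1] long dir deg 79.8 mean [432.9 324.5] z [39.3 56.7 62.4]
plB stand 427 c [434.2 326.6] size [126.2  50.8] long dir deg 78.8 mean [433.  328.5] z [16.2 22.5 27.3]
pot 206 c [ 663.4 -204.4] size [42.5 41.5] long dir deg 36.1 mean [ 661.6 -204.5] z [48.7 60.5 65.7]
```

View pics/plates.png

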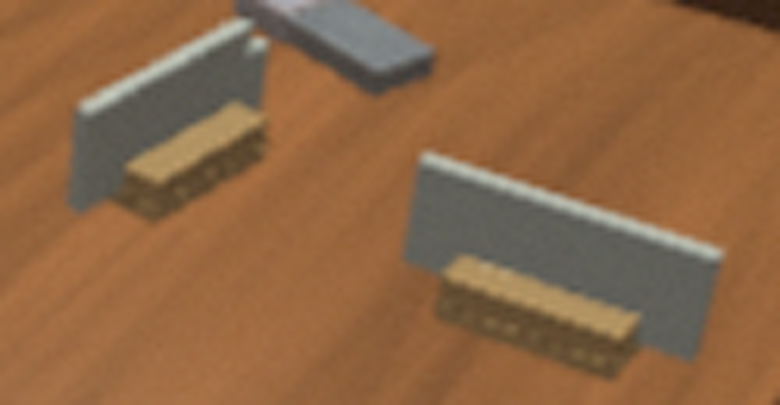

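The crop shows the notch at (255,45), on the upper far (+y) end of the left plate. That plate is plB, at world (434,327). The right plate has full corners, so it is the spare. The target's label face therefore looks towards the robot (-x). Next I plan the approach and confirm the scraper.

```bash
cat >> h.py <<'E'
def plan(wps,start=None):
    """wps: list of (xyz, rpy_deg). prints calls (final row in units, rows needed)"""
    s=robot.observe()
    p,r=(np.array(s['tool_pos']),R.from_euler('xyz',s['tool_rot'])) if start is None else (np.array(start[0],float),R.from_euler('xyz',start[1],degrees=True))
    for q,e in wps:
        q=np.array(q,float); r2=R.from_euler('xyz',e,degrees=True)
        d=r.inv().apply(q-p); w=(r.inv()*r2).as_rotvec()
        n=int(np.ceil(max(np.abs(d).max()/.1,np.linalg.norm(w)/np.pi)-1e-3)) or 1
        if np.linalg.norm(w)>.03:
            ft=.1/max(.1,np.abs(d).max()); print('turn',np.round(np.r_[d*ft/.1,w/np.pi],3),'rows',np.ceil(np.degrees(np.linalg.norm(w))/10.7))
            p=p+r.apply(d*ft); r=r2; d=r.inv().apply(q-p); n=int(np.ceil(np.abs(d).max()/.1-1e-3))
        if n: print(n,'x',np.round(d/n/.1,3),'len',np.linalg.norm(d/n).round(3))
        p,r=q,r2
E
python3 - <<'E'
from h import *
t=pickle.load(open('top.pkl','rb')); s=pickle.load(open('scene.pkl','rb'))
a=cv2.resize(t['image'][150:280,330:430,::-1],(400,520)); b=cv2.resize(s['image'][210:350,80:200,::-1],(400,520))
cv2.imwrite('pics/scr.png',np.hstack([a,b]))
Y=[180,0,112.8]
plan([((.40,.30,.226),Y),((.51,-.1,.226),Y),((.530,-.328,.20),Y),((.530,-.328,.026),Y)])
E
```

```text
turn [-1.    -0.416  0.001 -0.     0.     0.283] rows 5.0
2 x [-0.953  0.515  0.001] len 0.108
5 x [-0.823 -0.107 -0.   ] len 0.083
3 x [-0.726 -0.233  0.087] len 0.077
2 x [ 0.   -0.    0.87] len 0.087
```

View pics/scr.png

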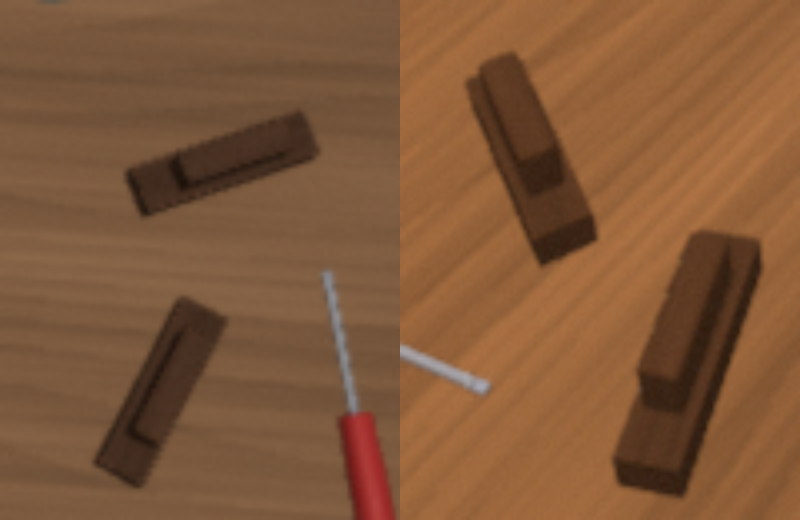

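The crop shows two equal dark scrapers: top view at (222,160) and (160,390) in the crop. The upper one is 0.62 m from the base against 0.47 m for the other, so it is the one to take.

>>> move_arm --pt "-0.2 -0.08 0 0 0 0.056" --pt "-0.4 -0.16 0 0 0 0.112" --pt "-0.6 -0.25 0 0 0 0.168" --pt "-0.8 -0.33 0 0 0 0.225" --pt "-1 -0.416 0 0 0 0.283" --fingers 0.5

```text
time: 0.78
tool_pos: [0.2318, 0.4355, 0.2265]
tool_rot: [-3.141, 0.0, 1.963]
contact_force: [-0.7, 0.9, -0.1]
opening: 0.0689
grip_force: 0.0
```

>>> move_arm --pt "-0.48 0.26 0 0 0 0" --pt "-0.95 0.515 0 0 0 0"

```text
time: 1.02
tool_pos: [0.3164, 0.3675, 0.2266]
tool_rot: [-3.141, 0.0, 1.97]
contact_force: [0.4, 0.5, 0.1]
opening: 0.0693
grip_force: 0.0
```

>>> move_arm --pt "-0.48 0.26 0 0 0 0" --pt "-0.95 0.515 0 0 0 0"

```text
time: 1.27
tool_pos: [0.401, 0.2995, 0.2266]
tool_rot: [-3.141, -0.0, 1.969]
contact_force: [0.1, 0.4, 0.5]
opening: 0.0691
grip_force: 0.0
```

>>> move_arm --pt "-0.5 -0.06 0 0 0 0" --pt "-1 -0.13 0 0 0 0"

```text
time: 1.52
tool_pos: [0.4271, 0.202, 0.2263]
tool_rot: [-3.141, -0.0, 1.969]
contact_force: [-0.1, 0.1, 0.1]
opening: 0.0688
grip_force: 0.0
```

>>> move_arm --pt "-0.5 -0.06 0 0 0 0" --pt "-1 -0.13 0 0 0 0"

```text
time: 1.78
tool_pos: [0.4536, 0.1048, 0.2266]
tool_rot: [-3.142, -0.0, 1.969]
contact_force: [-0.2, -0.1, 0.7]
opening: 0.0688
grip_force: 0.0
```

>>> move_arm --pt "-0.5 -0.06 0 0 0 0" --pt "-1 -0.13 0 0 0 0"

```text
time: 2.02
tool_pos: [0.4804, 0.0076, 0.2266]
tool_rot: [-3.142, -0.0, 1.969]
contact_force: [0.3, 0.6, -0.9]
opening: 0.069
grip_force: 0.0
```

>>> move_arm --pt "-0.5 -0.06 0 0 0 0" --pt "-1 -0.13 0 0 0 0"

```text
time: 2.28
tool_pos: [0.5071, -0.0897, 0.2265]
tool_rot: [-3.142, -0.0, 1.969]
contact_force: [1.1, -0.2, -0.2]
opening: 0.0689
grip_force: 0.0
```

>>> move_arm --pt "-0.5 -0.1 0 0 0 0" --pt "-1 -0.2 0 0 0 0"

```text
time: 2.52
tool_pos: [0.5273, -0.1896, 0.2264]
tool_rot: [-3.141, -0.001, 1.969]
contact_force: [1.2, 0.0, -0.7]
opening: 0.0688
grip_force: 0.0
```

>>> move_arm --pt "-0.4 -0.1 0 0 0 0" --pt "-0.6 -0.2 0 0 0 0" --pt "-0.6 -0.2 0 0 0 0"

```text
time: 2.9
tool_pos: [0.5316, -0.2517, 0.2262]
tool_rot: [-3.141, -0.001, 1.967]
contact_force: [0.1, -0.1, 0.6]
opening: 0.0688
grip_force: 0.0
```

Batched calls work well, so I take a wrist look at the scraper from here.

Run:
```python
from h import *
c=grab('wrist'); print(np.round(c['hand_eye'],3),c['vfov']); P=cloud(c); Z=P[...,2]
m=(Z>.04)&(Z<.07)&(np.hypot(P[...,0]-.53,P[...,1]+.328)<.08); q=(P[m][:,:2]*1000).astype(np.float32)
r=cv2.minAreaRect(q); b=cv2.boxPoints(r); l=max([b[1]-b[0],b[2]-b[1]],key=np.linalg.norm)
print(len(q),r,np.degrees(np.arctan2(l[1],l[0])),np.nanmedian(Z[m]))
x,y=np.array(r[0])/1000; Y=[180,0,113]
plan([((x,y,.1),Y),((x,y,.026),Y)])
save(c,'w1.png')
```

```text
[[-0.     0.965  0.261  0.071]
 [ 1.     0.001 -0.     0.   ]
 [-0.     0.261 -0.965 -0.157]
 [ 0.     0.     0.     1.   ]] 61.23628953669845
1175 ((526.8737182617188, -320.9563293457031), (22.078659057617188, 68.69353485107422), 23.171512603759766) -66.82845 0.05092257212956802
2 x [-0.316 -0.158  0.632] len 0.072
1 x [ 0.   -0.    0.74] len 0.074
```

>>> move_arm --pt "-0.35 -0.16 0.4 0 0 0" --pt "-0.7 -0.31 0.9 0 0 0" --pt "-0.7 -0.31 1 0 0 0"

```text
time: 3.32
tool_pos: [0.529, -0.3267, 0.1231]
tool_rot: [-3.139, -0.006, 1.968]
contact_force: [0.3, 1.0, 0.0]
opening: 0.0687
grip_force: 0.0
```

>>> move_arm --pt "0 0 0.4 0 0 0" --pt "0 0 0.7 0 0 0" --pt "0 0 0.9 0 0 0" --pt "0 0 0.99 0 0 0" --pt "0 0 0.99 0 0 0"

```text
time: 3.95
tool_pos: [0.5312, -0.3265, 0.0283]
tool_rot: [3.141, -0.0, 1.97]
contact_force: [0.2, -0.2, 0.4]
opening: 0.0688
grip_force: 0.0
```

>>> move_arm --pt "0 0 0 0 0 0" --pt "0 0 0 0 0 0" --pt "0 0 0 0 0 0" --pt "0 0 0 0 0 0" --pt "0 0 0 0 0 0" --fingers -1 --newtons 40

```text
time: 4.58
tool_pos: [0.5306, -0.3276, 0.0277]
tool_rot: [-3.142, -0.0, 1.969]
contact_force: [-2.8, 0.3, 2.7]
opening: 0.0234
grip_force: 1.6
```

>>> move_arm --pt "0 0 -0.3 0 0 0" --pt "0 0 -0.7 0 0 0" --pt "0 0 -1 0 0 0" --pt "0 0 -1 0 0 0"

```text
time: 5.08
tool_pos: [0.5317, -0.3284, 0.1298]
tool_rot: [3.139, 0.004, 1.969]
contact_force: [0.4, -0.2, -1.8]
opening: 0.0215
grip_force: 40.0
```

Run:
```python
from h import *
c=pickle.load(open('top.pkl','rb'));P=cloud(c)
a=np.radians(5.3);ux=np.array([np.cos(a),np.sin(a)]);C=np.array([.550,-.001])
A=C-.063*ux;B=C+.095*ux;print(A,B);Y=[180,0,95.3]
plan([((*A,.12),Y),((*A,.045),Y),((*B,.0415),Y)])
```

```text
[ 0.48726934 -0.00681935] [0.64459385 0.00777521]
turn [1.    0.267 0.028 0.001 0.001 0.097] rows 2.0
3 x [ 0.736 -0.033  0.022] len 0.074
1 x [ 0.   -0.    0.75] len 0.075
2 x [0.    0.79  0.018] len 0.079
```

>>> move_arm --pt "0.3 0.1 0.01 0 0 0.03" --pt "0.65 0.18 0.02 0 0 0.06" --pt "1 0.267 0.03 0 0 0.097"

```text
time: 5.45
tool_pos: [0.5152, -0.2235, 0.1225]
tool_rot: [-3.139, -0.002, 1.66]
contact_force: [0.0, 0.6, -2.6]
opening: 0.0217
grip_force: 40.0
```

>>> move_arm --pt "0.35 0 0 0 0 0" --pt "0.74 -0.03 0.02 0 0 0"

```text
time: 5.7
tool_pos: [0.5056, -0.1503, 0.1209]
tool_rot: [-3.139, -0.001, 1.664]
contact_force: [0.1, 0.4, -1.4]
opening: 0.0217
grip_force: 40.0
```

>>> move_arm --pt "0.35 0 0 0 0 0" --pt "0.74 -0.03 0.02 0 0 0"

```text
time: 5.95
tool_pos: [0.4957, -0.077, 0.119]
tool_rot: [-3.139, -0.001, 1.664]
contact_force: [-0.1, -0.6, -1.5]
opening: 0.0217
grip_force: 40.0
```

>>> move_arm --pt "0.35 0 0 0 0 0" --pt "0.6 -0.03 0.02 0 0 0" --pt "0.74 -0.03 0.02 0 0 0" --pt "0.74 -0.03 0.02 0 0 0"

```text
time: 6.45
tool_pos: [0.4866, -0.0044, 0.118]
tool_rot: [-3.14, -0.0, 1.665]
contact_force: [-1.4, -0.0, -1.5]
opening: 0.0218
grip_force: 40.0
```

>>> move_arm --pt "0 0 0.3 0 0 0" --pt "0 0 0.55 0 0 0" --pt "0 0 0.68 0 0 0" --pt "0 0 0.73 0 0 0" --pt "0 0 0.73 0 0 0"

```text
time: 7.08
tool_pos: [0.4872, -0.0052, 0.0459]
tool_rot: [3.141, 0.0, 1.664]
contact_force: [-1.1, 0.7, -2.5]
opening: 0.0218
grip_force: 40.0
```

Check from the scene camera that the foot is behind all the chips and level, and measure the clearance.

Run:
```python
from h import *
c=grab('scene'); save(c,'s1.png',(200,100,360,270),3.5)
print(robot.observe()['tool_pos'])
```

```text
[ 0.48743466 -0.00508429  0.04623075]
```

View pics/s1.png

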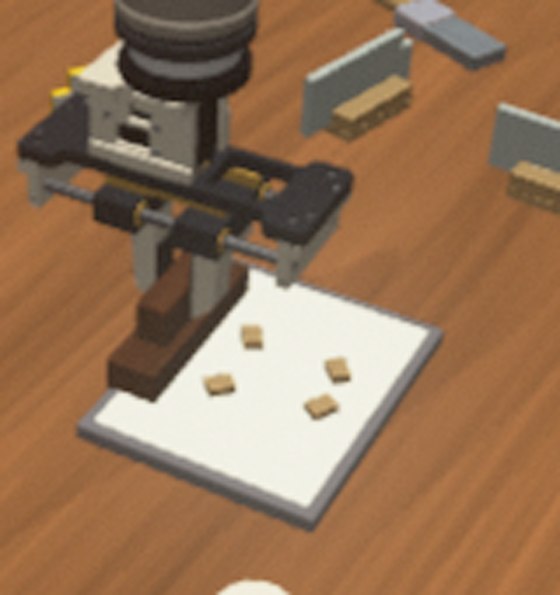

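The foot sits on the near edge of the panel behind all the chips, which are at (250,337), (219,383), (337,369) and (321,405). I lower it to contact and then wipe.

>>> move_arm --pt "0 0 0.03 0 0 0" --pt "0 0 0.05 0 0 0" --pt "0 0 0.05 0 0 0"

```text
time: 7.5
tool_pos: [0.4869, -0.0048, 0.0407]
tool_rot: [3.142, -0.0, 1.664]
contact_force: [0.3, -0.7, -2.0]
opening: 0.0217
grip_force: 40.0
```

>>> move_arm --pt "0 0.1 0 0 0 0" --pt "0 0.25 0 0 0 0" --pt "0 0.4 0 0 0 0" --pt "0 0.55 0 0 0 0" --pt "0 0.7 0 0 0 0" --pt "0 0.85 0 0 0 0" --pt "0 0.95 0 0 0 0"

```text
time: 8.38
tool_pos: [0.5826, 0.0041, 0.0407]
tool_rot: [3.141, 0.0, 1.664]
contact_force: [-1.5, -0.5, -1.6]
opening: 0.0218
grip_force: 40.0
```

>>> move_arm --pt "0 0.15 0 0 0 0" --pt "0 0.3 0 0 0 0" --pt "0 0.45 0 0 0 0" --pt "0 0.58 0 0 0 0" --pt "0 0.65 0 0 0 0" --pt "0 0.65 0 0 0 0"

```text
time: 9.12
tool_pos: [0.6468, 0.0095, 0.0422]
tool_rot: [3.141, 0.001, 1.664]
contact_force: [-3.6, -2.3, 9.4]
opening: 0.0217
grip_force: 40.0
```

Run:
```python
from h import *
c=grab('scene'); save(c,'s2.png',(200,100,360,270),3.5)
```

```text
(no output)
```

View pics/s2.png

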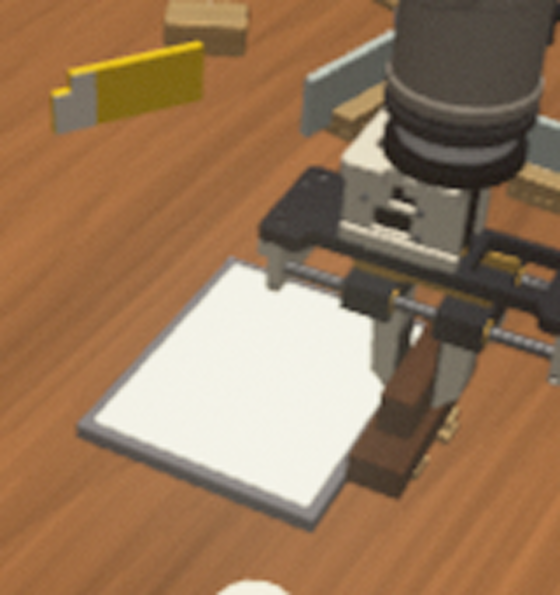

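The panel top is clear, and the chips are at the far edge in front of and partly under the foot, around (450,425). I push on past the edge and lift to check.

>>> move_arm --pt "0 0.12 0 0 0 0" --pt "0 0.24 0 0 0 0" --pt "0 0.36 0 0 0 0" --pt "0 0.45 0 0 0 0" --pt "0 0.45 -0.2 0 0 0" --pt "0 0.45 -0.6 0 0 0" --pt "0 0.45 -0.9 0 0 0"

```text
time: 10.05
tool_pos: [0.6911, 0.0142, 0.1334]
tool_rot: [3.14, 0.0, 1.664]
contact_force: [-0.3, -0.8, -2.3]
opening: 0.0213
grip_force: 40.0
```

>>> move_arm --pt "-0.5 0 0 0 0 0" --pt "-1 0 0 0 0 0"

```text
time: 10.3
tool_pos: [0.7003, -0.0858, 0.1327]
tool_rot: [3.14, 0.001, 1.666]
contact_force: [1.0, 0.6, -1.7]
opening: 0.0217
grip_force: 40.0
```

>>> move_arm --pt "-0.5 -0.3 0 0 0 0" --pt "-1 -0.6 0 0 0 0"

```text
time: 10.55
tool_pos: [0.6488, -0.1919, 0.1315]
tool_rot: [3.142, 0.0, 1.664]
contact_force: [1.4, -0.7, -2.0]
opening: 0.0218
grip_force: 40.0
```

>>> move_arm --pt "-0.5 -0.4 0 0 0 0" --pt "-1 -0.8 0 0 0 0" --pt "-1 -0.8 0 0 0 0"

```text
time: 10.92
tool_pos: [0.5767, -0.3015, 0.1318]
tool_rot: [-3.141, 0.001, 1.658]
contact_force: [0.2, 0.5, -2.6]
opening: 0.0215
grip_force: 40.0
```

Run:
```python
from h import *
c=grab('top'); save(c,'t2.png',(215,100,400,250),4)
P=cloud(c); im=c['image'].astype(int)
m=np.zeros(P.shape[:2],bool); m[110:210,215:330]=1
q=m&(np.abs(P[...,0]-.66)<.1)&(np.abs(P[...,1])<.1)&(P[...,2]>.004)
k=im[...,0]-im[...,2]
ch=(np.abs(P[...,0]-.58)<.13)&(np.abs(P[...,1])<.11)&(im.sum(2)>330)&(k>25)
n,l,st,ce=cv2.connectedComponentsWithStats(ch.astype(np.uint8))
for i in range(1,n):
    if st[i,4]>4: print('chip',st[i,4],np.round(P[l==i].mean(0)*1000,1))
print(robot.observe()['tool_pos'])
```

```text
chip 24 [688.6  32.4   8.4]
chip 24 [661.9  24.7   8. ]
chip 51 [653.5  -4.9   8.2]
[ 0.57798221 -0.29974071  0.13179806]
```

View pics/t2.png

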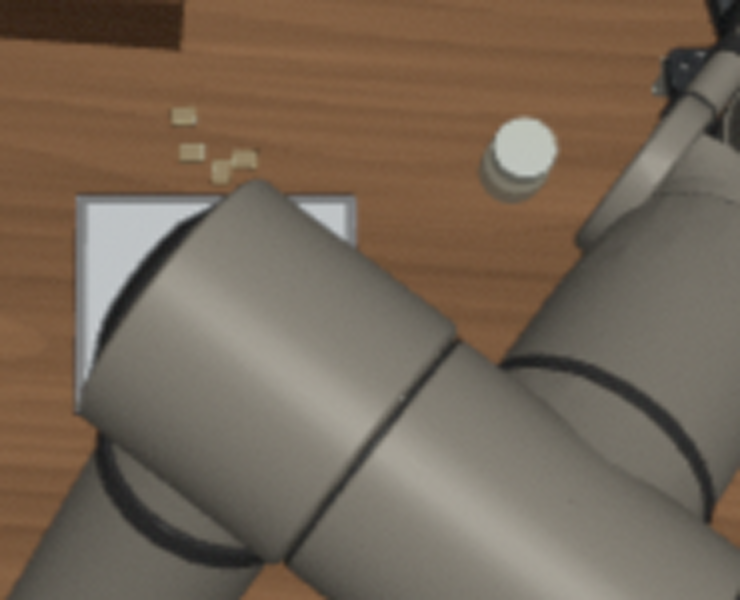

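All four chips lie on the bench beyond the panel, at crop pixels (184,115), (192,152), (221,171) and (245,158), and the pot is untouched. I lay the scraper down on the right.

>>> move_arm --pt "0 -0.15 0.3 0 0 0" --pt "-0.05 -0.3 0.6 0 0 0" --pt "-0.05 -0.3 0.8 0 0 0" --pt "-0.05 -0.3 0.95 0 0 0" --pt "-0.05 -0.3 0.98 0 0 0" --pt "-0.05 -0.3 1 0 0 0" --pt "-0.05 -0.3 1 0 0 0"

```text
time: 11.85
tool_pos: [0.5507, -0.3053, 0.0314]
tool_rot: [3.141, 0.001, 1.664]
contact_force: [-0.4, 0.2, -2.6]
opening: 0.0216
grip_force: 40.0
```

>>> move_arm --pt "0 0 0.02 0 0 0" --pt "0 0 0.03 0 0 0" --pt "0 0 0.03 0 0 0"

```text
time: 12.22
tool_pos: [0.5503, -0.3054, 0.0283]
tool_rot: [3.141, 0.0, 1.664]
contact_force: [-0.8, 1.2, 2.9]
opening: 0.0218
grip_force: 40.0
```

>>> move_arm --pt "0 0 0 0 0 0" --pt "0 0 0 0 0 0" --pt "0 0 0 0 0 0" --fingers 0.3

```text
time: 12.6
tool_pos: [0.5502, -0.3053, 0.0276]
tool_rot: [3.141, -0.0, 1.664]
contact_force: [-0.3, 0.4, 1.3]
opening: 0.047
grip_force: 0.0
```

>>> move_arm --pt "0 0 -0.2 0 0 0" --pt "0 0 -0.6 0 0 0" --pt "0 0 -1 0 0 0"

```text
time: 12.98
tool_pos: [0.55, -0.3051, 0.1285]
tool_rot: [-3.141, -0.001, 1.664]
contact_force: [1.1, -0.2, -0.2]
opening: 0.0597
grip_force: 0.0
```

>>> move_arm --pt "0.3 0 -0.5 0 0 0" --pt "0.7 0 -1 0 0 0" --pt "0.7 0 -1 0 0 0"

```text
time: 13.35
tool_pos: [0.5453, -0.2343, 0.2325]
tool_rot: [3.134, 0.004, 1.667]
contact_force: [-0.6, -0.4, 0.3]
opening: 0.0595
grip_force: 0.0
```

Run:
```python
from h import *
Y=[180,0,180];Y2=[180,0,-100.5]
s=robot.observe();print(s['tool_pos'],s['qpos'])
plan([((.50,-.13,.23),Y),((.47,.1,.23),Y2),((.44,.27,.23),Y2)])
c=grab('top'); P=cloud(c);Z=P[...,2]
m=(Z>.012)&(Z<.065)&(np.hypot(P[...,0]-.55,P[...,1]+.305)<.1)
if m.sum(): print('scraper',cv2.minAreaRect((P[m][:,:2]*1000).astype(np.float32)))
```

```text
[ 0.54531555 -0.23425697  0.23250272] [-5.35177207e-01  4.60044826e-01  1.32431997e+00  6.59472644e-04
  1.34883036e+00 -6.31149816e-01]
turn [ 1.    -0.325  0.016  0.001  0.003 -0.469] rows 8.0
1 x [0.034 0.078 0.002] len 0.009
turn [ 0.13   1.     0.    -0.     0.    -0.442] rows 8.0
2 x [-0.624  0.202  0.   ] len 0.066
2 x [-0.808  0.302  0.   ] len 0.086
```

>>> move_arm --pt "0.12 -0.04 0 0 0 -0.058" --pt "0.25 -0.08 0 0 0 -0.116" --pt "0.37 -0.12 0 0 0 -0.175" --pt "0.5 -0.16 0 0 0 -0.233" --pt "0.62 -0.2 0 0 0 -0.29" --pt "0.75 -0.25 0 0 0 -0.35" --pt "0.87 -0.29 0 0 0 -0.408" --pt "1 -0.325 0 0 0 -0.465" --pt "1 -0.325 0.02 0 0 -0.469"

```text
time: 14.52
tool_pos: [0.5014, -0.1391, 0.2242]
tool_rot: [3.141, -0.002, 3.137]
contact_force: [0.5, -0.4, -0.4]
opening: 0.0598
grip_force: 0.0
```

>>> move_arm --pt "0.03 0.25 0 0 0 -0.058" --pt "0.06 0.5 0 0 0 -0.116" --pt "0.1 0.75 0 0 0 -0.175" --pt "0.13 1 0 0 0 -0.233" --pt "0.13 1 0 0 0 -0.29" --pt "0.13 1 0 0 0 -0.35" --pt "0.13 1 0 0 0 -0.408" --pt "0.13 1 0 0 0 -0.442" --pt "0.13 1 0 0 0 -0.442"

```text
time: 15.65
tool_pos: [0.4926, -0.021, 0.224]
tool_rot: [3.141, -0.024, -1.785]
contact_force: [0.0, -0.3, -0.4]
opening: 0.0599
grip_force: 0.0
```

>>> move_arm --pt "-0.5 0.15 0 0 0 0" --pt "-1 0.32 0 0 0 0"

```text
time: 15.9
tool_pos: [0.4825, 0.0832, 0.2219]
tool_rot: [-3.141, -0.024, -1.789]
contact_force: [1.0, 0.3, 0.6]
opening: 0.0599
grip_force: 0.0
```

>>> move_arm --pt "-0.5 0.15 0 0 0 0" --pt "-1 0.32 0 0 0 0"

```text
time: 16.15
tool_pos: [0.4722, 0.1885, 0.2196]
tool_rot: [-3.141, -0.024, -1.787]
contact_force: [0.6, 0.2, 0.1]
opening: 0.0595
grip_force: 0.0
```

>>> move_arm --pt "-0.5 0.15 0 0 0 0" --pt "-0.86 0.37 0 0 0 0" --pt "-0.86 0.37 0 0 0 0"

```text
time: 16.52
tool_pos: [0.4533, 0.2812, 0.2172]
tool_rot: [3.142, -0.024, -1.782]
contact_force: [-0.2, -0.6, 0.6]
opening: 0.0598
grip_force: 0.0
```

Run:
```python
from h import *
c=grab('wrist'); save(c,'w2.png'); P=cloud(c);Z=P[...,2]
print(c['s']['tool_pos'],c['s']['tool_rot'],c['s']['qpos'])
t=grab('top');Q=cloud(t)
for nm,X in(('wrist',P),('top',Q)):
    m=(X[...,2]>.045)&(X[...,2]<.07)&(np.hypot(X[...,0]-.434,X[...,1]-.327)<.085); q=(X[m][:,:2]*1000).astype(np.float32)
    if len(q)<10: print(nm,len(q)); continue
    r=cv2.minAreaRect(q); b=cv2.boxPoints(r); l=max([b[1]-b[0],b[2]-b[1]],key=np.linalg.norm)
    print(nm,len(q),r,np.degrees(np.arctan2(l[1],l[0])),q[:,1].min(),q[:,1].max())
m=(Q[...,2]>.015)&(Q[...,2]<.065)&(np.hypot(Q[...,0]-.55,Q[...,1]+.305)<.1)
print('scraper',m.sum(),cv2.minAreaRect((Q[m][:,:2]*1000).astype(np.float32)))
```

```text
[0.45328655 0.28115536 0.21715019] [ 3.14157372 -0.02443785 -1.78240728] [ 0.42329471  0.37510981  1.50189682 -0.02053072  1.27915532 -2.50064024]
wrist 829 ((431.89666748046875, 319.19525146484375), (105.9682846069336, 8.19691276550293), 79.85720825195312) 79.85722 266.5573 370.6428
top 0
scraper 581 ((550.129638671875, -306.4678039550781), (34.49258804321289, 130.4036102294922), 5.511938571929932)
```

View pics/w2.png

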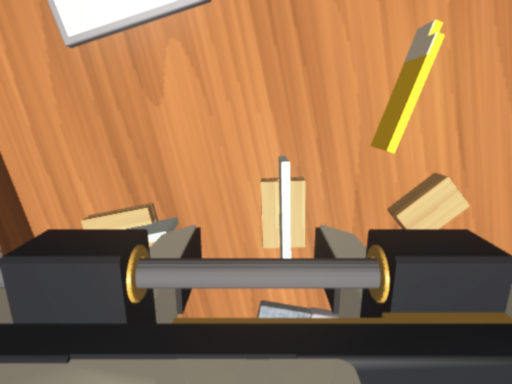

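The wrist view shows the notched plate edge-on at (285,205) in its stand, the spare plate at (150,230), and the yellow look-alike at (410,90). I plan the grasp 22 mm from the centre, on the clear side.

Run:
```python
from h import *
Y=[180,0,-100.1]
plan([((.430,.3065,.125),Y),((.430,.3065,.028),Y)])
```

```text
turn [-0.241  0.296  0.919 -0.    -0.008 -0.012] rows 1.0
1 x [ 0.   -0.    0.97] len 0.097
```

>>> move_arm --pt "-0.12 0.15 0.45 0 -0.004 -0.006" --pt "-0.241 0.296 0.8 0 -0.008 -0.012" --pt "-0.241 0.296 0.919 0 -0.008 -0.012" --pt "-0.241 0.296 0.919 0 -0.008 -0.012" --pt "-0.241 0.296 0.919 0 -0.008 -0.012"

```text
time: 17.25
tool_pos: [0.4312, 0.307, 0.127]
tool_rot: [-3.138, 0.003, -1.746]
contact_force: [1.1, -0.2, 0.3]
opening: 0.0598
grip_force: 0.0
```

Run:
```python
from h import *
s=robot.observe(); print(s['tool_pos'],s['tool_rot'])
c=grab('wrist');P=cloud(c)
m=(P[...,2]>.045)&(P[...,2]<.07)&(np.hypot(P[...,0]-.434,P[...,1]-.327)<.085); q=(P[m][:,:2]*1000).astype(np.float32)
r=cv2.minAreaRect(q); b=cv2.boxPoints(r); l=max([b[1]-b[0],b[2]-b[1]],key=np.linalg.norm); print(r,np.degrees(np.arctan2(l[1],l[0])))
Y=[180,0,-100.1]
plan([((.430,.3065,.028),Y)])
```

```text
[0.43123414 0.30697102 0.12702971] [-3.13845426e+00  2.53500440e-03 -1.74641922e+00]
((432.37188720703125, 323.78277587890625), (115.13267517089844, 7.920366287231445), 79.8223876953125) 79.8224
1 x [0.011 0.012 0.991] len 0.099
```

>>> move_arm --pt "0 0.015 0.4 0 0 0" --pt "0 0.015 0.75 0 0 0" --pt "0 0.015 0.93 0 0 0" --pt "0 0.015 0.98 0 0 0" --pt "0 0.015 0.98 0 0 0"

```text
time: 17.92
tool_pos: [0.429, 0.3078, 0.0284]
tool_rot: [-3.14, 0.002, -1.745]
contact_force: [-0.5, 0.0, 0.2]
opening: 0.0598
grip_force: 0.0
```

>>> move_arm --pt "0 0 0 0 0 0" --pt "0 0 0 0 0 0" --pt "0 0 0 0 0 0" --pt "0 0 0 0 0 0" --pt "0 0 0 0 0 0" --pt "0 0 0 0 0 0" --pt "0 0 0 0 0 0" --fingers -1 --newtons 25

```text
time: 18.8
tool_pos: [0.4285, 0.3076, 0.0276]
tool_rot: [-3.14, 0.001, -1.745]
contact_force: [1.3, -0.7, -1.7]
opening: 0.008
grip_force: 25.0
```

>>> move_arm --pt "0 0 -0.1 0 0 0" --pt "0 0 -0.25 0 0 0" --pt "0 0 -0.4 0 0 0" --pt "0 0 -0.6 0 0 0" --pt "0 0 -0.8 0 0 0" --pt "0 0 -1 0 0 0"

```text
time: 19.55
tool_pos: [0.4278, 0.3076, 0.1294]
tool_rot: [-3.14, 0.002, -1.745]
contact_force: [0.9, 0.1, -0.6]
opening: 0.0075
grip_force: 25.0
```

>>> move_arm --pt "0 0 -0.4 0 0 0" --pt "0 0 -0.8 0 0 0" --pt "0 0 -1 0 0 0" --pt "0 0 -1 0 0 0"

```text
time: 20.05
tool_pos: [0.4284, 0.3078, 0.23]
tool_rot: [-3.138, 0.004, -1.745]
contact_force: [-0.1, 0.2, -1.1]
opening: 0.0079
grip_force: 25.0
```

Run:
```python
from h import *
s=robot.observe(); print(s['tool_pos'],s['tool_rot'],s['qpos'])
Y=[180,0,90]
a=(R.from_euler('y',-55,degrees=True)*R.from_euler('xyz',Y,degrees=True)); e=a.as_euler('xyz',degrees=True);print(e,a.as_matrix())
plan([((.48,.22,.25),[180,0,-165]),((.50,.1,.25),[180,0,130]),((.50,.03,.25),[180,0,92]),((.53,.02,.265),e)])
```

```text
[0.42837876 0.30782124 0.22996589] [-3.13759226  0.00377105 -1.74454118] [ 4.77388260e-01  3.40850169e-01  1.51661241e+00  6.00303186e-04
  1.27866263e+00 -2.49062331e+00]
[ 1.25000000e+02 -1.27222187e-14  9.00000000e+01] [[-4.16333634e-17  5.73576436e-01  8.19152044e-01]
 [ 1.00000000e+00 -4.16333634e-17  5.55111512e-17]
 [ 5.55111512e-17  8.19152044e-01 -5.73576436e-01]]
turn [ 0.775 -0.661 -0.201 -0.     0.002  0.361] rows 7.0
turn [ 0.097 -1.    -0.    -0.    -0.     0.361] rows 7.0
1 x [-0.182 -0.108 -0.   ] len 0.021
turn [-0.536 -0.45  -0.     0.    -0.     0.211] rows 4.0
turn [-0.11   0.296 -0.15  -0.306 -0.005  0.01 ] rows 6.0
```

The plate is held (opening 8 mm). I carry it over the panel and turn it.

>>> move_arm --pt "0.08 -0.06 -0.02 0 0 0.035" --pt "0.17 -0.14 -0.04 0 0 0.08" --pt "0.27 -0.23 -0.07 0 0 0.13" --pt "0.38 -0.32 -0.1 0 0 0.18" --pt "0.49 -0.42 -0.13 0 0 0.23" --pt "0.6 -0.51 -0.16 0 0 0.28" --pt "0.7 -0.6 -0.19 0 0 0.33" --pt "0.775 -0.66 -0.2 0 0 0.361" --pt "0.775 -0.66 -0.2 0 0 0.361"

```text
time: 21.18
tool_pos: [0.4792, 0.2192, 0.2467]
tool_rot: [3.141, -0.001, -2.879]
contact_force: [0.0, 0.2, -0.0]
opening: 0.0081
grip_force: 25.0
```

>>> move_arm --pt "0.01 -0.1 0 0 0 0.035" --pt "0.02 -0.2 0 0 0 0.08" --pt "0.04 -0.35 0 0 0 0.13" --pt "0.05 -0.5 0 0 0 0.18" --pt "0.07 -0.65 0 0 0 0.23" --pt "0.08 -0.8 0 0 0 0.28" --pt "0.1 -0.95 0 0 0 0.33" --pt "0.1 -1 0 0 0 0.361" --pt "0.1 -1 0 0 0 0.361"

```text
time: 22.3
tool_pos: [0.4955, 0.1206, 0.247]
tool_rot: [3.141, -0.001, 2.273]
contact_force: [0.2, 0.2, -0.4]
opening: 0.0075
grip_force: 25.0
```

>>> move_arm --pt "-0.15 -0.12 0 0 0 0.04" --pt "-0.3 -0.25 0 0 0 0.09" --pt "-0.5 -0.4 0 0 0 0.14" --pt "-0.6 -0.5 0 0 0 0.19" --pt "-0.7 -0.55 0 0 0 0.211" --pt "-0.7 -0.55 0 0 0 0.211"

```text
time: 23.05
tool_pos: [0.4987, 0.0316, 0.2472]
tool_rot: [3.141, -0.001, 1.61]
contact_force: [-0.5, 0.3, -1.7]
opening: 0.0081
grip_force: 25.0
```

Run:
```python
from h import *
s=robot.observe(); print(s['tool_pos'],s['tool_rot'],s['qpos'])
plan([((.53,.02,.265),[125,0,90])])
```

```text
[0.4987438  0.03161542 0.24715295] [ 3.14108121e+00 -1.21827387e-03  1.61010617e+00] [-9.09953188e-02  2.79219675e-01  1.55647513e+00  1.32058421e-03
  1.30554926e+00 -1.30650817e-01]
turn [-0.128  0.308 -0.178 -0.305 -0.006  0.011] rows 6.0
```

>>> move_arm --pt "-0.02 0.04 -0.02 -0.035 0 0.001" --pt "-0.04 0.08 -0.05 -0.075 -0.001 0.003" --pt "-0.06 0.12 -0.07 -0.115 -0.002 0.004" --pt "-0.08 0.16 -0.1 -0.155 -0.003 0.005" --pt "-0.1 0.2 -0.12 -0.195 -0.004 0.007" --pt "-0.11 0.24 -0.15 -0.235 -0.005 0.008" --pt "-0.13 0.28 -0.18 -0.275 -0.006 0.01" --pt "-0.13 0.31 -0.18 -0.305 -0.006 0.011" --pt "-0.13 0.31 -0.18 -0.305 -0.006 0.011" --pt "-0.13 0.31 -0.18 -0.305 -0.006 0.011"

```text
time: 24.3
tool_pos: [0.5276, 0.0354, 0.2621]
tool_rot: [2.236, -0.052, 1.648]
contact_force: [0.4, 0.9, 0.3]
opening: 0.0077
grip_force: 25.0
```

Run:
```python
from h import *
s=robot.observe(); print(s['tool_pos'],s['tool_rot'],s['qpos'])
print(R.from_euler('xyz',s['tool_rot']).as_matrix()[:,1])
c=grab('scene'); save(c,'s3.png',(160,40,400,270),2.4)
P=cloud(c);im=c['image'].astype(int)
m=(np.abs(P[...,0]-.535)<.06)&(np.abs(P[...,1])<.1)&(P[...,2]>.2)&(P[...,2]<.32)&(im[...,2]>im[...,0]-3)
print(m.sum(),np.nanmedian(P[m],0))
m=(Z:=P[...,2])>.3
```

```text
[0.52763304 0.03542801 0.26205572] [ 2.23617503 -0.05235398  1.64828891] [-0.25653716 -0.00307911  2.23929808  1.45799555  0.29452121 -1.62457506]
[0.61869133 0.0067491  0.78560517]
0 [nan nan nan]
  return np.nanmean(a, axis, out=out, keepdims=keepdims)
```

View pics/s3.png

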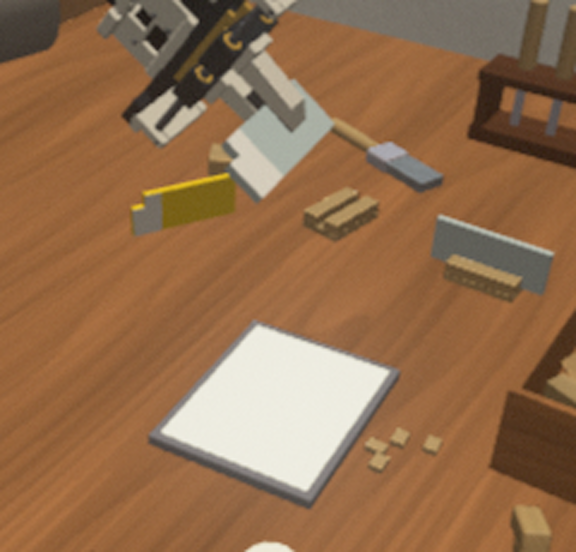

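The plate is held over the panel with its frosted, notched end at (250,175), uncovered and facing up at a slant of about 38°. The panel is clear, the chips are on the bench, and the spare plate still stands in its stand. I hand in.

```bash
python3 -c "
from cell import robot
print(robot.observe()['qvel'].round(3)); print(robot.hand_in())"
```

```text
[ 0.008 -0.004 -0.037 -0.481  0.01   0.54 ]
the job is handed in; nothing more can be done
None
```

The job is handed in: the four chips are wiped onto the bench, the scraper is laid aside on the right, and the notched plate is held about 26 cm over the panel, label face up at about 38°; I don't have the judge's verdict, and two wrist joints still read about 0.5 rad/s at hand-in.

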